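# Cap in the nest, slide one lock hole on

## Robot

A 6-joint arm with a two-finger parallel gripper is mounted at the origin on the work surface. World frame = base frame: x ahead of the robot, y to its left, z up, the work surface at z = 0. Lengths are in mm, angles in rad, forces in N, time in s.
With the tool pointing down it reaches from about 400 to 925 mm from the base axis. Payload 12.5 kg.
Tool frame: the origin (TCP) lies on the centre line of the jaws, within the pads' length; the fingertips stand 8 mm ahead of it and the grasp point (between the pads) lies 11 mm behind it; z points along the fingers, x is the direction in which the jaws open and shut, and the axes are right-handed (so a half turn about z gives the same grasp; the last joint's range is limited). The gripper opens to 95 mm and grips with 3 to 60 N. Pads are 20 mm wide; open, the fingers measure 119 mm over their backs; the gripper's body (75 mm by 180 mm) begins 59 mm behind the grasp point.
Start: joints at [1.029, 0.491, 1.559, -0, 1.092, -0.106], TCP at [263.822, 566.611, 188.761] pointing down, gripper open.
Joint ranges: [-3.1, 3.1], [-0.84, 2.19], [0.05, 2.79], [-1.13, 4.28], [0.06, 2.93], [-2.69, 2.69]. Speed limits (rad/s): [2.22, 2.22, 2.79, 3.14, 3.14, 3.14].

## Interface

Orientations are given as [roll, pitch, yaw] about the fixed x, y, z axes, in that order (R = Rz(yaw) Ry(pitch) Rx(roll)).
In Python, from cell import env gives the robot as it stands. The module is installed in compiled form; this text tells all that it offers.
- The arm moves only by the tool send_rows, never from a script. Its argument "moves" is a list that holds one entry, the list of rows, each a list of 6 numbers: the shift along the tool's x, y, z as a fraction of full scale, then the turn, a rotation vector about the tool's x, y, z as a fraction of full scale. A call has 1 to 12 rows; each row is the pose to reach, as a shift and turn from the pose commanded when the call began, along the tool's axes at that moment; what a row does not reach only later rows make up. Full scale, the value 1, is 0.3 m for a shift and 90 degrees for a turn. A row lasts 1/12 s, in which the tool goes at most 41.7 mm and 7.16 degrees, less where a joint would pass 70% of its speed; a pose out of reach is approached as far as the arm can. A call with a number of a shift or a turn outside -1 to 1 is refused whole. A call with a gripper value outside its range is refused whole. "grip" is the gripper's target within -1 to 1 (shut at 1, half-way at 0, fully open at -1), set as the call begins (left out, the last holds). The fingers move at their own pace and stop on an object; the grip force is fixed at half the most. Time passes only in rows, so rows that repeat a pose let the fingers close. It gives the time, the measured TCP pose, the force and the opening at its end, in the units of the state.
- env.state(): the state, without advancing time (a new reading comes with each control period).
- env.read_camera(name): name is "side" or "top"; returns a dict with "image" (384x512x3 uint8, red, green, blue), "mtx" (3x3 intrinsics, pixels), "T" (4x4, takes a point from camera to world coordinates). Camera axes: x right, y up, looking along -z (the intrinsics and any distortion apply to the point x, -y, -z); pixel columns grow to the right and rows downward; lengths in mm; the calibration is good to about 2 mm. A picture is of the moment at which its call begins. There is no depth.
- env.job_done(): hands the job in, once; it reports no verdict.
Trained networks look in the newest picture that a camera, given by its name, has taken for a name from the list of things; names that differ only in an ending like _2 or _b are one class to them, and where a whole thing is asked for, a point or a joint stands for the part that bears it (a point fixed in the world has none). Each returns a list of dicts, best first, with "confidence" (0 to 1); they miss things now and then, are a little off and sometimes report something else, mostly with a low value. They report only what shows in the picture. A call takes as long as a camera call.
- env.look_for(camera, thing): "xy" ([column, row] in pixels, amid what is visible of it).
- env.outline_of(camera, thing): "region" (384x512 bool, what is visible of it) and "xy" ([column, row] in pixels, amid what is visible of it).
The state is a dict: "t": time; "joints": joint angles; "qvel": joint speeds; "tau": joint torques, N m; "eef_pos": TCP position; "tcp_rot": TCP orientation; "ft_force": force on the tool from outside, world axes, zero at the start; "moment": the same for the moment, N m; "opening": opening from 0.0 (shut) to 1.0 (fully open).
Only numpy, scipy, OpenCV 4.12 (cv2) and the standard library are available. Lean on these libraries where they do the work, as an engineer would, in place of code of your own. Each camera call takes 0.05 s, during which the arm holds its last target. There are 200 camera calls.

## Task

Take the black jar cap from its sloping stand and seat it rim-down, flat in the round nest of the sliding section. Then pull up the section's lock plunger, slide the section on to the very next lock hole, towards the upright end plate of the rail, and push the plunger fully home; its spring is tired, so finish while still holding the knob firmly with the pin home in that hole. Leave the jar, the tumbler and the white box alone.

Things in the scene. Friction and masses are not known exactly. Their poses are not given: they have to be found in the camera images.
- cap: black plastic screw cap, cup-shaped: 50 mm outer diameter, 22 mm high, 3 mm wall, closed top, open rim, about 30 g. Origin: centre of the open rim; its z axis points out through the closed top (flat and rim-down: z up). At the start it leans on the stand, rim against the sloping plate, z tilted 35 degrees from vertical.
- stand: fixed steel cap stand, foot 95 x 66 mm, origin under the foot's centre. Its sloping plate (72 mm long, 60 mm wide) faces its own -x and up, 35 degrees from level; the plate's upper face is 50 mm above the origin, where the cap's rim centre rests. A lip at the low edge, 26 mm wide and 6 mm high, stops the cap; the cap's sides along the stand's y are free to grasp.
- rail: fixed guide rail on the bench, 70 mm wide (its x), along its own y from -210 to +150 mm; guide top at 34 mm. Square 11 mm lock holes on its middle line, 50 mm apart (y = -65, -15, +35, +85 mm). An upright end plate, 62 mm tall, 14 mm thick, closes its +y end. Origin: at bench height on the middle line.
- section (a joint): position (m) of the aluminium sliding section on the rail: 0 in its first lock hole, growing towards the end plate (rail's +y); the next hole is at 0.050. Travel -0.055 to 0.105; rubs with about 2 N; locked while the pin is in a hole. Deck 80 mm wide, from 42 mm behind to 110 mm ahead of the nest's centre, top 48 mm above the bench.
- pocket (a point): centre of the round nest on the deck, at the deck's surface where the cap's rim rests (48 mm above the bench): a white plastic ring 5 mm high, inner diameter 60 mm, outer 70 mm. Moves with the section; x, y axes are those of the rail, z up.
- plunger (a joint): lift (m) of the lock plunger: 0 with the pin home, 0.020 fully pulled (the stop). The 8 mm round-ended pin is out of the hole from 0.014 up. The spring is weak (1 to 2.5 N down) and the plunger rubs with about 5 N: it stays where left and must be pushed down (about 3 N); pulling takes about 8 N. The pin enters if within about 3 mm of the hole's middle.
- pull_knob: black plastic knob on the plunger, an upright cylinder 24 mm in diameter and 34 mm high, standing on a 30 mm wide, 12 mm high steel collar on the deck, 85 mm from the nest's centre towards the end plate. Origin: centre of the knob's underside, 60 mm above the bench when the pin is home. Moves with section and plunger; z up.
- knob_top (a point): centre of the knob's top face, 94 mm above the bench when the pin is home.
- jar: bystander: closed glass jar with black lid, 80 mm diameter, 120 mm tall; origin under its centre. Leave alone.
- tumbler: bystander: small steel tumbler, 44 mm diameter, 60 mm tall; origin under its centre. Leave alone.
- bead_box: bystander: white plastic box 60 x 90 x 35 mm; origin under its centre. Leave alone.

How it is judged (in metres and radians):
On the way, in this order (a step that is already met when the one before it is completed fails the run):
1. the cap sits flat and rim-down in the nest while the section is still in its first hole (horizontal distance between cap and pocket below 0.007 m and z of cap in the frame of pocket between -0.002 and 0.003 m and angle between cap's own z axis and vertical below 0.06 rad and value of joint section between -0.006 and 0.006 m and contact force between the fingers and cap below 0.1 N), for 0.2 s.
2. the plunger is pulled so far that its pin is out of the hole (value of joint plunger above 0.013 m), for 0.05 s.
At the end, for the whole second after the job is handed in: The fingers hold the knob (contact over 3 N) with the pin home (plunger within 2.5 mm of fully down) in the next hole (section at 50 +- 4 mm), and the cap still sits in the nest: within 7 mm of its middle, within 3 mm of the deck, rim-down within 0.06 rad of level (horizontal distance between cap and pocket below 0.007 m and z of cap in the frame of pocket between -0.002 and 0.003 m and angle between cap's own z axis and vertical below 0.06 rad and value of joint section between 0.046 and 0.054 m and value of joint plunger below 0.0025 m and contact force between the fingers and pull_knob above 3 N); the arm keeps its last pose, push and grip.
It fails at once if the jar is shoved or tipped (distance of jar from where it was at the start of the episode above 0.03 m or angle between jar's own z axis and vertical above 0.35 rad).
It fails at once if the tumbler is shoved or tipped (distance of tumbler from where it was at the start of the episode above 0.03 m or angle between tumbler's own z axis and vertical above 0.35 rad).
It fails at once if the white box is shoved or tipped (distance of bead_box from where it was at the start of the episode above 0.03 m or angle between bead_box's own z axis and vertical above 0.35 rad).
It also fails if it takes over 51 s, if anything falls off the work surface, if the arm or the gripper's body presses on something with over 40 N, if the wrist force passes 120 N, or if a joint passes its speed limit or range.

## Working session

There is one attempt and no reset: what is moved stays moved. The work goes in short steps, Python scripts to look and compute and a tool call to move; the robot and the scene stay as the last step left them, time stands still between calls to the robot, and variables do not carry over. Pictures are saved under pics/ and viewed, about 8 in all and at most 12, crops included, and the job is handed in when it is done.

Besides the shell and the picture viewer there is one more tool, called after "Call:" by a JSON object that holds its "api" and its "payload", one argument or row to a line. send_rows: Moves the arm, as the interface text tells. Its arguments: {"type":"object","properties":{"moves":{"type":"array","items":{"type":"array","items":{"type":"array","items":{"type":"number"}}}},"grip":{"type":"number"}},"required":["moves"]}

```bash
mkdir -p pics; cat > h.py <<'E'
import numpy as np, cv2
from cell import env
def shot(c,name=None):
    d=env.read_camera(c)
    if name: cv2.imwrite('pics/'+name,d['image'][:,:,::-1])
    return d
def proj(d,P):
    P=np.atleast_2d(P).astype(float); Ti=np.linalg.inv(d['T'])
    p=P@Ti[:3,:3].T+Ti[:3,3]; p=p*[1,-1,-1]
    q=p@d['mtx'].T; return q[:,:2]/q[:,2:]
def ray(d,uv):
    v=np.linalg.solve(d['mtx'],[uv[0],uv[1],1])*[1,-1,-1]
    return d['T'][:3,3], d['T'][:3,:3]@v
def atz(d,uv,z):
    o,v=ray(d,uv); return o+v*(z-o[2])/v[2]
E
python3 - <<'E'
from h import *
D={}
for c in('side','top'):
    D[c]=d=shot(c,c+'0.png')
    print(c,d['T'].round(3).tolist(),d['mtx'].round(1).tolist(),[k for k in d])
    for t in('cap','stand','rail','section','pocket','pull_knob','knob_top','jar','tumbler','bead_box'):
        r=env.look_for(c,t)
        print(t,[(np.round(x['xy']).tolist(),round(x['confidence'],2)) for x in r[:3]])
im=np.hstack([D['side']['image'],D['top']['image']])
cv2.imwrite('pics/both0.png',cv2.resize(im,(800,300))[:,:,::-1])
print(env.state())
E
```

```text
side [[0.943, 0.187, -0.274, 363.697], [-0.331, 0.565, -0.756, -797.65], [0.013, 0.804, 0.595, 652.998], [0.0, 0.0, 0.0, 1.0]] [[366.9, 0.0, 255.1], [0.0, 366.9, 194.2], [0.0, 0.0, 1.0]] ['image', 'mtx', 'T']
cap [([211.0, 287.0], 0.9)]
stand [([220.0, 307.0], 0.58)]
rail [([218.0, 182.0], 0.63)]
section [([217.0, 176.0], 0.89)]
pocket []
pull_knob [([215.0, 160.0], 0.65)]
knob_top [([213.0, 158.0], 0.47)]
jar [([290.0, 166.0], 0.58)]
tumbler [([298.0, 199.0], 0.55)]
bead_box [([307.0, 247.0], 0.91)]
top [[0.026, 0.995, -0.101, 517.411], [-1.0, 0.025, -0.007, -106.543], [-0.005, 0.101, 0.995, 962.434], [0.0, 0.0, 0.0, 1.0]] [[427.3, 0.0, 258.0], [0.0, 427.3, 195.8], [0.0, 0.0, 1.0]] ['image', 'mtx', 'T']
cap [([358.0, 274.0], 0.88), ([252.0, 124.0], 0.21)]
stand [([247.0, 126.0], 0.69), ([351.0, 262.0], 0.59), ([141.0, 212.0], 0.38)]
rail [([153.0, 215.0], 0.73)]
section [([170.0, 219.0], 0.96)]
pocket [([169.0, 218.0], 0.75), ([361.0, 276.0], 0.55), ([352.0, 263.0], 0.51)]
pull_knob []
knob_top [([142.0, 215.0], 0.51)]
jar [([187.0, 115.0], 0.55)]
tumbler [([248.0, 124.0], 0.94), ([152.0, 214.0], 0.28)]
bead_box [([315.0, 157.0], 0.85)]
{'t': 1.1, 'joints': array([ 1.02940091e+00,  4.90859134e-01,  1.55893153e+00, -1.18974140e-05,
        1.09170087e+00, -1.05539519e-01]), 'qvel': array([ 8.88984962e-05,  1.71493484e-03,  8.71087424e-04,  1.08159855e-04,
        9.03709632e-04, -3.38289428e-04]), 'tau': array([-9.82633878e-05, -6.12462616e+01, -2.58440137e+01,  6.93912688e-02,
        4.43864346e-02, -1.69648087e-05]), 'eef_pos': array([263.81611748, 566.59500604, 188.77546882]), 'tcp_rot': array([ 3.14157150e+00, -9.94463290e-05,  1.13494591e+00]), 'ft_force': array([0.23686755, 0.31011524, 0.41402655]), 'moment': array([-0.01814312, -0.02560219, -0.02302767]), 'opening': 1.000891551159063}
```

View pictures.

```bash
python3 - <<'E'
import cv2,numpy as np
s=cv2.imread('pics/side0.png');t=cv2.imread('pics/top0.png')
cv2.imwrite('pics/top0c.png',cv2.resize(t[60:320,90:410],(800,650),interpolation=cv2.INTER_CUBIC)[:600])
cv2.imwrite('pics/side0c.png',cv2.resize(s[100:340,120:400],(700,600),interpolation=cv2.INTER_CUBIC))
E
```

```text
(no output)
```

View pics/top0c.png

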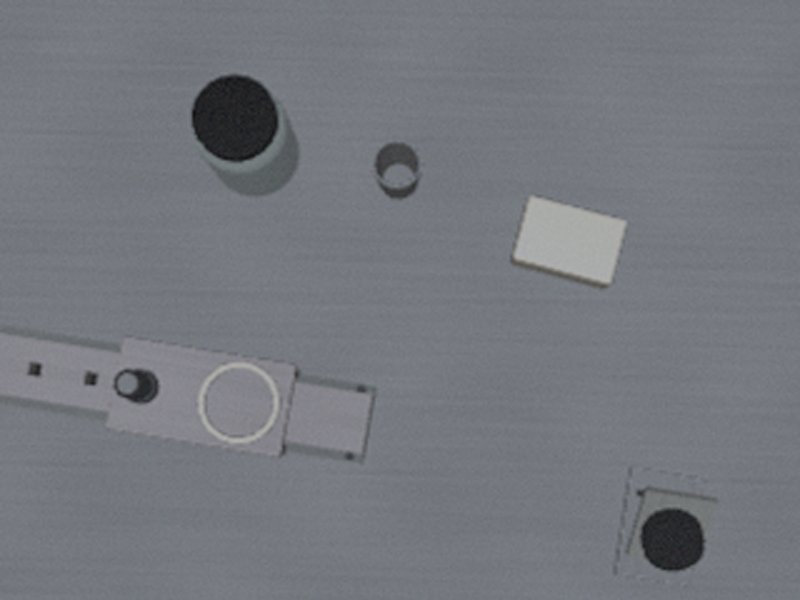

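View pics/side0c.png

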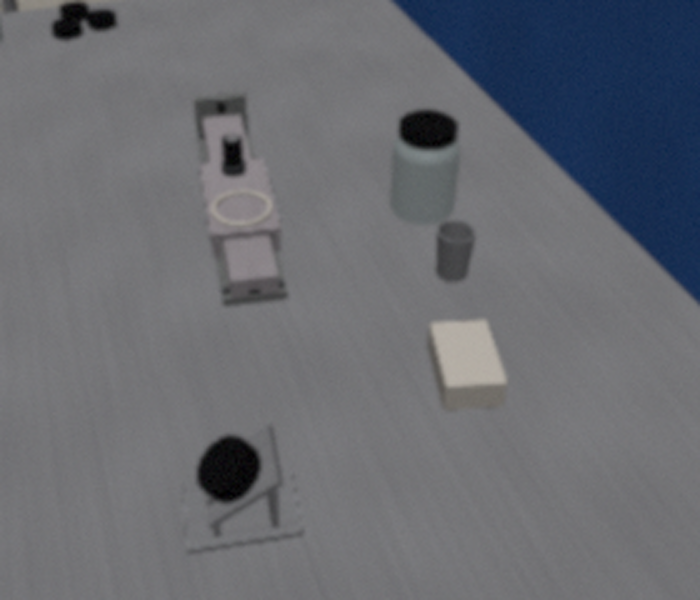

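Top crop: ring centre ≈(238,402), knob ≈(135,385), lock holes (35,370) and (91,379), cap (672,540). Stand's foot corners are about (632,467) and (615,575), with the slope facing −x. The side crop agrees: cap (229,468), front foot edge (187,548)–(302,533). Bystanders are well clear.

```bash
python3 - <<'E'
from h import *
from scipy.optimize import minimize
D={}
R={}
for c in('side','top'):
    D[c]=shot(c)
    r=env.outline_of(c,'cap'); R[c]=r[0]['region'] if r else None
    print(c,R[c].sum() if r else None)
a=np.linspace(0,2*np.pi,60)
def cap(x,y,yaw,z=50,tilt=np.radians(35)):
    circ=np.c_[25*np.cos(a),25*np.sin(a),0*a]
    P=np.vstack([circ,circ+[0,0,22]])
    ct,st=np.cos(-tilt),np.sin(-tilt); Ry=np.array([[ct,0,st],[0,1,0],[-st,0,ct]])
    cz,sz=np.cos(yaw),np.sin(yaw); Rz=np.array([[cz,-sz,0],[sz,cz,0],[0,0,1]])
    return P@(Rz@Ry).T+[x,y,z]
def sil(d,P):
    m=np.zeros((384*4,512*4),np.uint8)
    h=cv2.convexHull((proj(d,P)*4+1.5).round().astype(np.int32)); cv2.fillConvexPoly(m,h,1)
    return cv2.resize(m.astype(np.float32),(512,384),interpolation=cv2.INTER_AREA)
def cost(p,cams):
    s=0
    for c in cams:
        m=sil(D[c],cap(p[0],p[1],p[2])); s+=np.abs(m-R[c]).sum()/R[c].sum()
    return s
p0=atz(D['top'],[358,274],60); print('start',p0)
for cams in(['top'],['side'],['top','side']):
    best=min((minimize(cost,[p0[0],p0[1],y],args=(cams,),method='Nelder-Mead',options=dict(initial_simplex=[[p0[0]+i,p0[1]+j,y+k] for i,j,k in((-8,-8,-.1),(12,-3,0),(0,10,0),(0,0,.2))])) for y in(-.3,0)),key=lambda r:r.fun)
    print(cams,best.x.round(3),round(best.fun,3))
f=lambda u,v:(90+u/2.5,60+v/2.5)
g=lambda u,v:(120+u/2.5,100+v/2.5)
print('foot top',[atz(D['top'],f(*q),3)[:2].round(1) for q in((632,467),(615,575))],'side',[atz(D['side'],g(*q),2)[:2].round(1) for q in((187,548),(302,533))])
pts={'ring':(atz(D['top'],f(238,402),51)),'h1':atz(D['top'],f(35,370),33),'h2':atz(D['top'],f(91,379),33),'knobtop':atz(D['top'],f(129,383),94)}
for k,v in pts.items(): print(k,v.round(1))
print('side ring',atz(D['side'],g(241,206),51).round(1))
# ring by brightness
t=D['top']['image'].astype(int).sum(2); 
m=np.zeros(t.shape,np.uint8); m[195:245,160:210]=(t[195:245,160:210]>np.percentile(t[195:245,160:210],91))
ys,xs=np.nonzero(m); 
from scipy.optimize import least_squares
r=least_squares(lambda p:np.hypot(xs-p[0],ys-p[1])-p[2],[185,221,15],loss='soft_l1'); print('ring px',r.x, atz(D['top'],r.x[:2],52).round(1))
E
```

```text
side 486
top 519
start [ 450.83627031 -312.35044486   60.        ]
['top'] [ 4.54645e+02 -3.15471e+02 -1.66000e-01] 0.055
['side'] [ 453.779 -317.615   -0.519] 0.064
['top', 'side'] [ 453.875 -317.298   -0.492] 0.138
foot top [array([ 505.6, -291.4]), array([ 410.5, -277. ])] side [array([ 404.5, -336.1]), array([ 497.4, -352.8])]
ring [552.6  53.9  51. ]
h1 [576.7 235.6  33. ]
h2 [570.1 186.2  33. ]
knobtop [564.1 135.8  94. ]
side ring [553.6  55.3  51. ]
ring px [184.84886522 220.64691888  15.18524885] [552.9  54.5  52. ]
```

```bash
cat >> h.py <<'E'
from scipy.spatial.transform import Rotation as Ro
def Rt(yaw,tilt=0,syaw=None):
    # jaw axis at yaw; tilt: tool z leans (rad) towards jaw-perp direction (+x world side)
    x=np.array([np.cos(yaw),np.sin(yaw),0]); f=np.array([np.sin(yaw),-np.cos(yaw),0])
    z=np.sin(tilt)*f-np.array([0,0,np.cos(tilt)]); return np.c_[x,np.cross(z,x),z]
def legs(tg,start=None):
    s=env.state(); p,R=start if start else (s['eef_pos'],Ro.from_euler('xyz',s['tcp_rot']).as_matrix())
    for q,Q in tg:
        sh=R.T@(np.array(q)-p); tv=Ro.from_matrix(R.T@Q).as_rotvec()
        print((sh/300).round(4).tolist(),(tv/(np.pi/2)).round(4).tolist(),'rows>=',round(max(np.linalg.norm(sh)/41.7,np.degrees(np.linalg.norm(tv))/7.16),1))
        p,R=np.array(q,float),Q
E
python3 - <<'E'
from h import *
Y=np.pi/2-.165;T=np.radians(35)
legs([((400,340,240),Rt(Y)),((480,60,240),Rt(Y)),((430,-220,220),Rt(Y)),((417,-310,170),Rt(Y,T)),((417,-310,104),Rt(Y,T)),((445.2,-314.5,63.1),Rt(Y,T))])
E
```

```text
[-0.4931, 0.7304, -0.1708] [0.0, -0.0, -0.1724] rows>= 6.5
[-0.8769, 0.4163, 0.0] [0.0, 0.0, 0.0] rows>= 7.0
[-0.948, -0.0111, 0.0667] [0.0, 0.0, 0.0] rows>= 6.8
[-0.303, 0.0065, 0.1667] [-0.3889, -0.0, 0.0] rows>= 4.9
[0.0, -0.1262, 0.1802] [0.0, 0.0, 0.0] rows>= 1.6
[0.0006, -0.0002, 0.1663] [0.0, 0.0, 0.0] rows>= 1.2
```

Call:
{"api": "send_rows", "payload": {
  "moves": [
    [[-0.493, 0.73, -0.17, 0, 0, -0.172], [-0.493, 0.73, -0.17, 0, 0, -0.172], [-0.493, 0.73, -0.17, 0, 0, -0.172], [-0.493, 0.73, -0.17, 0, 0, -0.172], [-0.493, 0.73, -0.17, 0, 0, -0.172], [-0.493, 0.73, -0.17, 0, 0, -0.172], [-0.493, 0.73, -0.17, 0, 0, -0.172], [-0.493, 0.73, -0.17, 0, 0, -0.172]]
  ],
  "grip": -1
}}

```text
t: 1.97
eef_pos: [402.0, 337.3, 240.9]
tcp_rot: [3.14, -0.001, 1.402]
ft_force: [-0.2, -0.5, -0.5]
opening: 1.001
```

Call:
{"api": "send_rows", "payload": {
  "moves": [
    [[-0.877, 0.416, 0, 0, 0, 0], [-0.877, 0.416, 0, 0, 0, 0], [-0.877, 0.416, 0, 0, 0, 0], [-0.877, 0.416, 0, 0, 0, 0], [-0.877, 0.416, 0, 0, 0, 0], [-0.877, 0.416, 0, 0, 0, 0], [-0.877, 0.416, 0, 0, 0, 0], [-0.877, 0.416, 0, 0, 0, 0], [-0.877, 0.416, 0, 0, 0, 0]]
  ]
}}

```text
t: 2.72
eef_pos: [480.0, 58.7, 239.5]
tcp_rot: [-3.141, -0.0, 1.402]
ft_force: [-0.8, 0.8, -0.0]
opening: 0.998
```

Call:
{"api": "send_rows", "payload": {
  "moves": [
    [[-0.948, -0.011, 0.067, 0, 0, 0], [-0.948, -0.011, 0.067, 0, 0, 0], [-0.948, -0.011, 0.067, 0, 0, 0], [-0.948, -0.011, 0.067, 0, 0, 0], [-0.948, -0.011, 0.067, 0, 0, 0], [-0.948, -0.011, 0.067, 0, 0, 0], [-0.948, -0.011, 0.067, 0, 0, 0], [-0.948, -0.011, 0.067, 0, 0, 0], [-0.948, -0.011, 0.067, 0, 0, 0]]
  ]
}}

```text
t: 3.47
eef_pos: [429.6, -219.8, 219.3]
tcp_rot: [-3.141, -0.001, 1.404]
ft_force: [0.6, 1.5, -0.1]
opening: 1.001
```

Call:
{"api": "send_rows", "payload": {
  "moves": [
    [[-0.303, 0.006, 0.167, -0.389, 0, 0], [-0.303, 0.006, 0.167, -0.389, 0, 0], [-0.303, 0.006, 0.167, -0.389, 0, 0], [-0.303, 0.006, 0.167, -0.389, 0, 0], [-0.303, 0.006, 0.167, -0.389, 0, 0], [-0.303, 0.006, 0.167, -0.389, 0, 0], [-0.303, 0.006, 0.167, -0.389, 0, 0], [-0.303, 0.006, 0.167, -0.389, 0, 0]]
  ]
}}

```text
t: 4.13
eef_pos: [460.6, -279.8, 224.5]
tcp_rot: [2.607, 0.018, 1.361]
ft_force: [0.2, -0.2, 0.5]
opening: 1.001
```

Call:
{"api": "send_rows", "payload": {
  "moves": [
    [[0, 0, 0, 0, 0, 0], [0, 0, 0, 0, 0, 0]]
  ]
}}

```text
t: 4.3
eef_pos: [459.9, -281.6, 223.5]
tcp_rot: [2.609, 0.019, 1.359]
ft_force: [1.0, -0.5, -0.3]
opening: 1.001
```

```bash
python3 - <<'E'
from h import *
s=env.state();print(s['eef_pos'].round(1),s['tcp_rot'].round(3),s['joints'].round(3))
Y=np.pi/2-.165;T=np.radians(35)
legs([((417,-310,170),Rt(Y,T))])
E
```

```text
[ 459.9 -281.6  223.5] [2.609 0.019 1.359] [-0.831  0.175  2.085  0.618  0.507 -2.684]
[-0.1193, -0.195, 0.0949] [-0.0501, 0.0262, -0.0182] rows>= 1.8
```

Call:
{"api": "send_rows", "payload": {
  "moves": [
    [[0, 0, 0, 0, 0, 0.95], [0, 0, 0, 0, 0, 0.95], [0, 0, 0, 0, 0, 0.95], [0, 0, 0, 0, 0, 0.95], [0, 0, 0, 0, 0, 0.95], [0, 0, 0, 0, 0, 0.95], [0, 0, 0, 0, 0, 0.95], [0, 0, 0, 0, 0, 0.95], [0, 0, 0, 0, 0, 0.95], [0, 0, 0, 0, 0, 0.95], [0, 0, 0, 0, 0, 0.95], [0, 0, 0, 0, 0, 0.95]]
  ]
}}

```text
t: 5.3
eef_pos: [459.2, -282.3, 222.6]
tcp_rot: [3.078, -0.528, -0.119]
ft_force: [0.1, 0.3, 0.6]
opening: 0.996
```

Call:
{"api": "send_rows", "payload": {
  "moves": [
    [[0, 0, 0, 0, 0, 0.95], [0, 0, 0, 0, 0, 0.95], [0, 0, 0, 0, 0, 0.95], [0, 0, 0, 0, 0, 0.95], [0, 0, 0, 0, 0, 0.95], [0, 0, 0, 0, 0, 0.95], [0, 0, 0, 0, 0, 0.95], [0, 0, 0, 0, 0, 0.95], [0, 0, 0, 0, 0, 0.95], [0, 0, 0, 0, 0, 0.95], [0, 0, 0, 0, 0, 0.95], [0, 0, 0, 0, 0, 0.95], [0, 0, 0, 0, 0, 0.95]]
  ]
}}

```text
invalid input
```

```bash
python3 - <<'E'
from h import *
s=env.state();print(s['t'],s['eef_pos'].round(1),s['tcp_rot'].round(3),s['joints'].round(3))
Y=np.pi/2-.165-np.pi;T=-np.radians(35)
legs([((417,-310,104),Rt(Y,T))])
E
```

```text
5.3 [ 459.2 -282.3  222.6] [ 3.078 -0.528 -0.119] [-0.833  0.176  2.085  0.618  0.507 -1.186]
[-0.3104, 0.0905, 0.283] [0.0604, 0.0217, 1.0257] rows>= 12.9
```

Second call had 13 rows and was refused; resending with 12 while heading for the pre-grasp.

Call:
{"api": "send_rows", "payload": {
  "moves": [
    [[0, 0, 0, 0, 0, 0.95], [0, 0, 0, 0, 0, 0.95], [0, 0, 0, 0, 0, 0.95], [0, 0, 0, 0, 0, 0.95], [0, 0, 0, 0, 0, 0.95], [0, 0, 0, 0, 0, 0.95], [0, 0, 0, 0, 0, 0.95], [0, 0, 0, 0, 0, 0.95], [0, 0, 0, 0, 0, 0.95], [0, 0, 0, 0, 0, 0.95], [0, 0, 0, 0, 0, 0.95], [0, 0, 0, 0, 0, 0.95]]
  ]
}}

```text
t: 6.3
eef_pos: [459.2, -282.3, 222.6]
tcp_rot: [-2.618, -0.094, -1.654]
ft_force: [-0.2, 0.4, 0.6]
opening: 0.998
```

```bash
python3 - <<'E'
from h import *
Y=np.pi/2-.165-np.pi;T=-np.radians(35)
legs([((417,-310,130),Rt(Y,T))])
E
```

```text
[0.0741, 0.2734, 0.2083] [0.0529, -0.0225, 0.0763] rows>= 2.5
```

Call:
{"api": "send_rows", "payload": {
  "moves": [
    [[0.074, 0.273, 0.208, 0.053, -0.022, 0.076], [0.074, 0.273, 0.208, 0.053, -0.022, 0.076], [0.074, 0.273, 0.208, 0.053, -0.022, 0.076], [0.074, 0.273, 0.208, 0.053, -0.022, 0.076], [0.074, 0.273, 0.208, 0.053, -0.022, 0.076], [0.074, 0.273, 0.208, 0.053, -0.022, 0.076]]
  ]
}}

```text
t: 6.8
eef_pos: [415.8, -310.7, 128.1]
tcp_rot: [-2.533, -0.001, -1.733]
ft_force: [-0.2, -0.8, -0.4]
opening: 1.001
```

```bash
python3 - <<'E'
from h import *
s=env.state();print(s['t'],s['eef_pos'].round(1),s['tcp_rot'].round(3),s['joints'].round(3))
Y=np.pi/2-.165-np.pi;T=-np.radians(35)
legs([((417,-310,104),Rt(Y,T)),((445.2,-314.7,63.1),Rt(Y,T))])
E
```

```text
6.8 [ 415.8 -310.7  128.1] [-2.533e+00 -1.000e-03 -1.733e+00] [-1.028  0.347  2.264  1.355  0.461 -0.527]
[-0.0029, 0.0431, 0.0679] [0.0014, 0.0006, 0.0021] rows>= 0.6
[0.0, 0.0001, 0.1663] [0.0, 0.0, 0.0] rows>= 1.2
```

Call:
{"api": "send_rows", "payload": {
  "moves": [
    [[-0.003, 0.043, 0.068, 0, 0, 0.002], [-0.003, 0.043, 0.068, 0, 0, 0.002], [-0.003, 0.043, 0.068, 0, 0, 0.002]]
  ]
}}

```text
t: 7.05
eef_pos: [418.9, -309.4, 106.6]
tcp_rot: [-2.531, -0.001, -1.733]
ft_force: [-1.0, 0.1, 0.3]
opening: 1.001
```

```bash
python3 - <<'E'
from h import *
d=shot('side');t=shot('top')
a=cv2.resize(d['image'][215:325,150:270],(400,367),interpolation=cv2.INTER_CUBIC)
b=cv2.resize(t['image'][210:320,300:420],(400,367),interpolation=cv2.INTER_CUBIC)
cv2.imwrite('pics/pre.png',np.hstack([a,b])[:,:,::-1])
s=env.state();print(s['t'],s['eef_pos'].round(1))
E
```

```text
7.15 [ 419.1 -309.8  107.7]
```

View pics/pre.png

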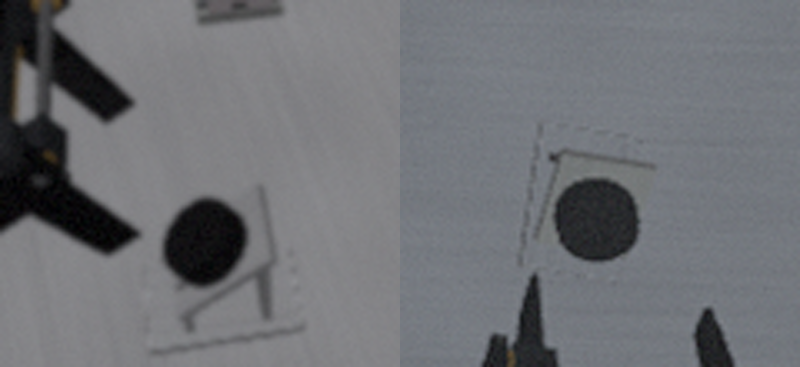

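```bash
python3 - <<'E'
from h import *
s=env.state();R=Ro.from_euler('xyz',s['tcp_rot']).as_matrix();p=s['eef_pos']
for c,o in(('side',(150,215)),('top',(300,210))):
    d=shot(c)
    tips=[p+R@[sx*w,0,8] for sx in(-1,1) for w in(47.5,59.5)]
    print(c,((proj(d,tips)-o)*10/3+[400*(c=='top'),0]).round().tolist())
    P=np.array([454.3,-316,50]);n=np.array([-.566,.094,.819])
    print('captop',((proj(d,[P+22*n])-o)*10/3+[400*(c=='top'),0]).round())
s=env.state()
Y=np.pi/2-.165-np.pi;T=-np.radians(35)
legs([((445.2,-315.2,63.1),Rt(Y,T))])
E
```

```text
side [[154.0, 141.0], [153.0, 127.0], [163.0, 265.0], [164.0, 283.0]]
captop [[194. 233.]]
top [[527.0, 250.0], [507.0, 246.0], [685.0, 281.0], [705.0, 284.0]]
captop [[599. 229.]]
[0.0026, 0.0133, 0.1734] [-0.0016, -0.0009, 0.0031] rows>= 1.3
```

```bash
python3 - <<'E'
from h import *
s=env.state();R=Ro.from_euler('xyz',s['tcp_rot']).as_matrix();p=s['eef_pos']
S=shot('side');T=shot('top')
for a,b in(((132,105),(535,272)),((140,235),(705,310))):
    o1,v1=ray(S,(150+a[0]*.3,215+a[1]*.3)); o2,v2=ray(T,(300+(b[0]-400)*.3,210+b[1]*.3))
    k=np.linalg.lstsq(np.c_[v1,-v2],o2-o1,rcond=None)[0]
    q1,q2=o1+k[0]*v1,o2+k[1]*v2
    print(((q1+q2)/2).round(1),'gap',np.linalg.norm(q1-q2).round(1),'in tool',(R.T@((q1+q2)/2-p)).round(1))
print(p,s['t'])
E
```

```text
[ 421.6 -262.2  133.5] gap 1.5 in tool [-47.4 -10.6 -24. ]
[ 404.7 -359.5  133.3] gap 2.3 in tool [ 51.2  -9.4 -24.2]
[ 419.02223249 -309.97546884  107.94643148] 7.25
```

```bash
python3 - <<'E'
from h import *
d=shot('side');t=shot('top')
def f(im,y,x):
    c=im[y:y+60,x:x+70].astype(float); c=np.clip((c-20)*2.0,0,255).astype(np.uint8)
    return cv2.resize(c,(400,343),interpolation=cv2.INTER_CUBIC)
cv2.imwrite('pics/pre2.png',np.hstack([f(d['image'],230,175),f(t['image'],270,325)])[:,:,::-1])
E
```

```text
(no output)
```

View pics/pre2.png

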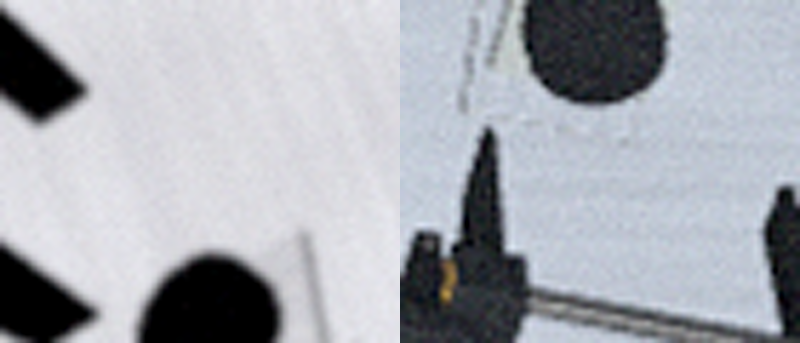

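Call:
{"api": "send_rows", "payload": {
  "moves": [
    [[0, 0, 0, 0, 0, 0], [0, 0, 0, 0, 0, 0], [0, 0, 0, 0, 0, 0], [0, 0, 0, 0, 0, 0], [0, 0, 0, 0, 0, 0], [0, 0, 0, 0, 0, 0]]
  ],
  "grip": 0
}}

```text
t: 7.95
eef_pos: [418.5, -310.0, 106.8]
tcp_rot: [-2.529, -0.003, -1.733]
ft_force: [0.5, 0.3, 0.3]
opening: 0.64
```

```bash
python3 - <<'E'
from h import *
s=env.state();print(s['t'],s['eef_pos'].round(1),s['opening'])
R=Ro.from_euler('xyz',s['tcp_rot']).as_matrix();p=s['eef_pos']
d=shot('side');t=shot('top')
def f(dd,y,x):
    im=dd['image'].copy()
    c=im[y:y+60,x:x+70].astype(float); c=np.clip((c-20)*2.0,0,255).astype(np.uint8)
    c=cv2.resize(c,(400,343),interpolation=cv2.INTER_CUBIC)
    for k in(-1,1):
      for yy in(-10,10):
        q=(proj(dd,[p+R@[k*23.75,yy,8]])[0]-[x,y])/.175
        cv2.circle(c,tuple(int(v) for v in q),4,(255,0,0),1)
    return c
cv2.imwrite('pics/pre3.png',np.hstack([f(d,230,175),f(t,260,325)])[:,:,::-1])
E
```

```text
7.95 [ 418.5 -310.   106.8] 0.6400017841348868
```

View pics/pre3.png

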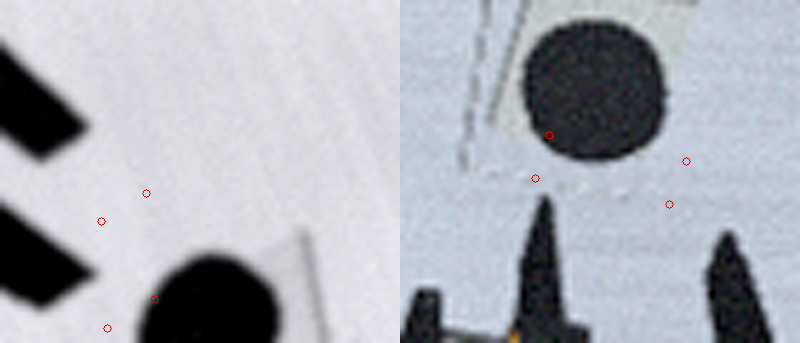

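```bash
python3 - <<'E'
from h import *
s=env.state();R=Ro.from_euler('xyz',s['tcp_rot']).as_matrix();p=s['eef_pos'];print(s['t'],s['opening'])
S=shot('side');T=shot('top')
for a,b in(((88,125),(545,195)),((95,270),(727,232))):
    o1,v1=ray(S,(175+a[0]*.175,230+a[1]*.175)); o2,v2=ray(T,(325+(b[0]-400)*.175,260+b[1]*.175))
    k=np.linalg.lstsq(np.c_[v1,-v2],o2-o1,rcond=None)[0]
    q1,q2=o1+k[0]*v1,o2+k[1]*v2
    print(((q1+q2)/2).round(1),'gap',np.linalg.norm(q1-q2).round(1),'in tool',(R.T@((q1+q2)/2-p)).round(1))
E
```

```text
8.05 0.5528835073389265
[ 418.8 -280.5  136.9] gap 0.6 in tool [-29.  -13.7 -27.4]
[ 408.3 -341.5  134.2] gap 1.2 in tool [ 32.9 -11.6 -25.3]
```

Call:
{"api": "send_rows", "payload": {
  "moves": [
    [[0, 0, 0, 0, 0, 0], [0, 0, 0, 0, 0, 0], [0, 0, 0, 0, 0, 0], [0, 0, 0.06, 0, 0, 0], [0.003, 0.007, 0.12, 0, 0, 0], [0.003, 0.007, 0.17, 0, 0, 0], [0.003, 0.007, 0.17, 0, 0, 0], [0.003, 0.007, 0.17, 0, 0, 0]]
  ],
  "grip": -1
}}

```text
t: 8.82
eef_pos: [445.5, -315.0, 63.4]
tcp_rot: [-2.53, -0.002, -1.733]
ft_force: [-0.6, -0.1, 0.4]
opening: 0.981
```

```bash
python3 - <<'E'
from h import *
s=env.state();print(s['t'],s['eef_pos'].round(1),s['tcp_rot'].round(3),s['opening'],s['joints'].round(3),s['ft_force'])
R=Ro.from_euler('xyz',s['tcp_rot']).as_matrix();p=s['eef_pos']
d=shot('side');t=shot('top')
def f(dd,y,x):
    im=dd['image'].copy()
    c=im[y:y+60,x:x+70].astype(float); c=np.clip((c-20)*2.0,0,255).astype(np.uint8)
    c=cv2.resize(c,(400,343),interpolation=cv2.INTER_CUBIC)
    for k in(-1,1):
      for zz,col in((8,(255,0,0)),(-25,(0,255,0))):
        q=(proj(dd,[p+R@[k*47.5,-10,zz]])[0]-[x,y])/.175
        cv2.circle(c,tuple(int(v) for v in q),4,col,1)
    return c
cv2.imwrite('pics/pre4.png',np.hstack([f(d,255,180),f(t,250,325)])[:,:,::-1])
E
```

```text
8.8167 [ 445.5 -315.    63.4] [-2.530e+00 -2.000e-03 -1.733e+00] 0.9807118418890618 [-0.969  0.516  2.267  1.773  0.436 -0.931] [-0.56758003 -0.14358375  0.37861394]
```

View pics/pre4.png

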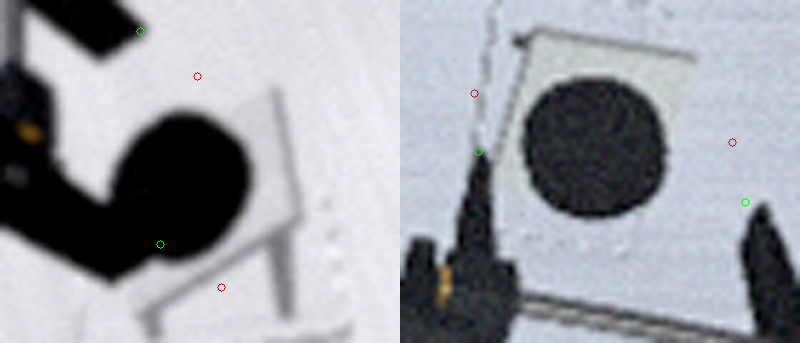

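Call:
{"api": "send_rows", "payload": {
  "moves": [
    [[0, 0, 0.035, 0, 0, 0], [0, 0, 0.07, 0, 0, 0], [0, 0, 0.103, 0, 0, 0], [0, 0, 0.103, 0, 0, 0], [0, 0, 0.103, 0, 0, 0]]
  ]
}}

```text
t: 9.33
eef_pos: [462.9, -318.3, 39.1]
tcp_rot: [-2.529, -0.003, -1.733]
ft_force: [-1.0, 0.6, 0.1]
opening: 0.995
```

Call:
{"api": "send_rows", "payload": {
  "moves": [
    [[0, 0, 0, 0, 0, 0], [0, 0, 0, 0, 0, 0], [0, 0, 0, 0, 0, 0], [0, 0, 0, 0, 0, 0], [0, 0, 0, 0, 0, 0], [0, 0, 0, 0, 0, 0], [0, 0, 0, 0, 0, 0], [0, 0, 0, 0, 0, 0], [0, 0, 0, 0, 0, 0], [0, 0, 0, 0, 0, 0]]
  ],
  "grip": 0.2
}}

```text
t: 10.17
eef_pos: [463.2, -318.3, 38.6]
tcp_rot: [-2.529, -0.003, -1.733]
ft_force: [-0.7, -0.1, 2.3]
opening: 0.522
```

```bash
python3 - <<'E'
from h import *
s=env.state();print(s['t'],s['eef_pos'].round(1),s['tcp_rot'].round(3),s['opening'],s['joints'].round(3),s['ft_force'])
d=shot('side');t=shot('top')
def f(dd,y,x):
    im=dd['image'].copy()
    c=im[y:y+60,x:x+70].astype(float); c=np.clip((c-15)*3.0,0,255).astype(np.uint8)
    return cv2.resize(c,(400,343),interpolation=cv2.INTER_CUBIC)
cv2.imwrite('pics/g1.png',np.hstack([f(d,255,180),f(t,250,325)])[:,:,::-1])
E
```

```text
10.1667 [ 463.2 -318.3   38.6] [-2.529 -0.003 -1.733] 0.5220029180296846 [-0.938  0.583  2.247  1.91   0.439 -1.049] [-0.74720711 -0.05642037  2.28258886]
```

View pics/g1.png

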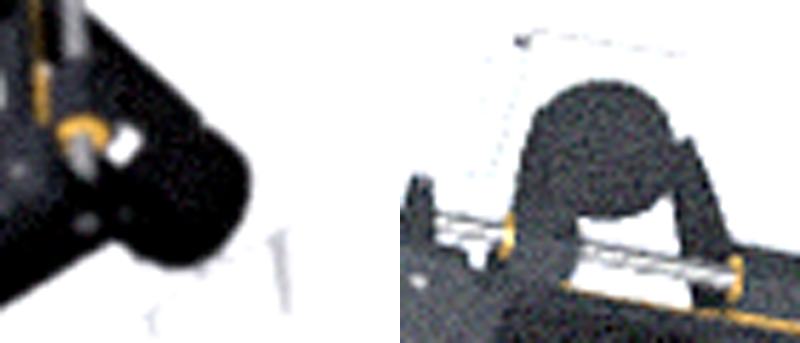

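Call:
{"api": "send_rows", "payload": {
  "moves": [
    [[0, 0, -0.05, 0, 0, 0], [0, 0, -0.12, 0, 0, 0], [0, 0, -0.2, 0, 0, 0], [0, 0, -0.3, 0, 0, 0], [0, 0, -0.4, 0, 0, 0], [0, 0, -0.4, 0, 0, 0]]
  ]
}}

```text
t: 10.77
eef_pos: [393.5, -306.9, 139.8]
tcp_rot: [-2.528, -0.006, -1.733]
ft_force: [0.1, 0.3, -0.4]
opening: 0.52
```

```bash
python3 - <<'E'
from h import *
s=env.state();print(s['t'],s['eef_pos'].round(1),s['opening'],s['ft_force'].round(1))
Y=np.pi/2-.132-np.pi
legs([((500,-180,150),Rt(Y,0)),((552.7,53.9,120),Rt(Y,0))])
R=Ro.from_euler('xyz',[-2.529,-.003,-1.733]).as_matrix()
print('rim in tool',R.T@(np.array([454.3,-316,50])-[463,-318.3,38.8]))
E
```

```text
10.7667 [ 393.5 -306.9  139.8] 0.5197514761772832 [ 0.1  0.3 -0.4]
[-0.4745, -0.2518, 0.1319] [-0.3903, -0.0099, -0.0174] rows>= 4.9
[-0.796, -0.0715, 0.1] [0.0, 0.0, 0.0] rows>= 5.8
rim in tool [ -0.83121381   0.88709551 -14.31580054]
```

Call:
{"api": "send_rows", "payload": {
  "moves": [
    [[-0.12, -0.063, 0.033, -0.075, -0.003, -0.004], [-0.24, -0.126, 0.066, -0.15, -0.005, -0.009], [-0.36, -0.19, 0.1, -0.22, -0.007, -0.013], [-0.474, -0.252, 0.132, -0.3, -0.01, -0.017], [-0.474, -0.252, 0.132, -0.39, -0.01, -0.017], [-0.474, -0.252, 0.132, -0.39, -0.01, -0.017], [-0.474, -0.252, 0.132, -0.39, -0.01, -0.017]]
  ]
}}

```text
t: 11.35
eef_pos: [470.7, -211.6, 140.5]
tcp_rot: [-2.86, 0.054, -1.691]
ft_force: [-0.7, -0.5, 0.4]
opening: 0.519
```

Call:
{"api": "send_rows", "payload": {
  "moves": [
    [[-0.1, -0.01, 0.01, 0, 0, 0], [-0.22, -0.02, 0.025, 0, 0, 0], [-0.34, -0.03, 0.04, 0, 0, 0], [-0.46, -0.04, 0.055, 0, 0, 0], [-0.58, -0.05, 0.07, 0, 0, 0], [-0.7, -0.06, 0.085, 0, 0, 0], [-0.77, -0.069, 0.095, 0, 0, 0], [-0.796, -0.071, 0.1, 0, 0, 0], [-0.796, -0.071, 0.1, 0, 0, 0], [-0.796, -0.071, 0.1, 0, 0, 0]]
  ]
}}

```text
t: 12.18
eef_pos: [527.4, 22.9, 130.6]
tcp_rot: [-2.858, 0.055, -1.688]
ft_force: [-0.6, -0.5, -1.1]
opening: 0.523
```

```bash
python3 - <<'E'
from h import *
s=env.state();print(s['t'],s['eef_pos'].round(1),s['tcp_rot'].round(3),s['opening'],s['ft_force'].round(1),s['joints'].round(2))
p=s['eef_pos'];Y=np.pi/2-.132-np.pi
legs([((552.7,53.9,60),Rt(Y,0))])
d=shot('side');t=shot('top')
a=np.linspace(0,2*np.pi,24)
def f(dd,y,x):
    c=dd['image'][y:y+75,x:x+90].astype(float); c=np.clip((c-15)*2.2,0,255).astype(np.uint8)
    c=cv2.resize(c,(400,333),interpolation=cv2.INTER_CUBIC)
    R=Ro.from_euler('xyz',s['tcp_rot']).as_matrix()
    for P,col in(((p+R@[-.8,.9,-14.3])+np.c_[25*np.cos(a),25*np.sin(a),0*a],(255,0,0)),(np.array([552.7,53.9,53])+np.c_[32.5*np.cos(a),32.5*np.sin(a),0*a],(0,255,0))):
        for q in proj(dd,P): cv2.circle(c,tuple(int(v) for v in (q-[x,y])*400/90),1,col,-1)
    return c
cv2.imwrite('pics/pl.png',np.hstack([f(d,135,170),f(t,180,130)])[:,:,::-1])
E
```

```text
12.1833 [527.4  22.9 130.6] [-2.858  0.055 -1.688] 0.522838745116403 [-0.6 -0.5 -1.1] [-0.11  0.34  2.07  0.12  0.45  1.49]
[-0.0993, -0.0012, 0.2515] [-0.1803, 0.0359, 0.0042] rows>= 2.3
```

View pics/pl.png

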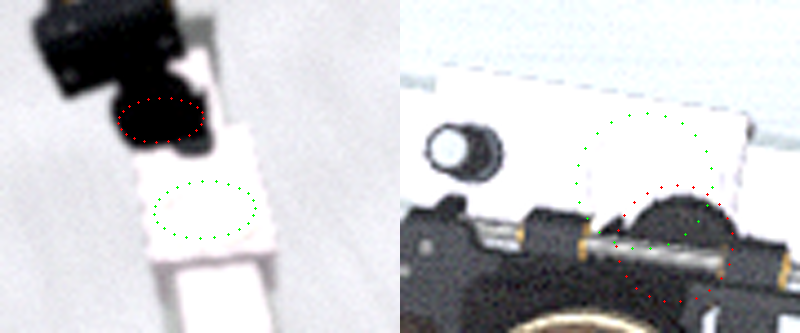

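```bash
python3 - <<'E'
from h import *
Y=np.pi/2-.132-np.pi
legs([((552.7,53.9,100),Rt(Y,0))])
E
```

```text
[-0.1103, -0.0375, 0.1245] [-0.1806, 0.0356, 0.003] rows>= 2.3
```

Call:
{"api": "send_rows", "payload": {
  "moves": [
    [[-0.11, -0.037, 0.125, -0.181, 0.036, 0.003], [-0.11, -0.037, 0.125, -0.181, 0.036, 0.003], [-0.11, -0.037, 0.125, -0.181, 0.036, 0.003], [-0.11, -0.037, 0.125, -0.181, 0.036, 0.003], [-0.11, -0.037, 0.125, -0.181, 0.036, 0.003], [-0.11, -0.037, 0.125, -0.181, 0.036, 0.003]]
  ]
}}

```text
t: 12.78
eef_pos: [552.0, 53.6, 100.0]
tcp_rot: [-3.141, -0.0, -1.704]
ft_force: [-0.3, -0.9, 0.2]
opening: 0.52
```

```bash
cat > pl.py <<'E'
from h import *
import sys
s=env.state();print(s['t'],s['eef_pos'].round(1),s['tcp_rot'].round(3),s['opening'],s['ft_force'].round(1))
p=s['eef_pos'];Y=np.pi/2-.132-np.pi
d=shot('side');t=shot('top')
a=np.linspace(0,2*np.pi,24)
R=Ro.from_euler('xyz',s['tcp_rot']).as_matrix()
C=np.c_[25*np.cos(a),25*np.sin(a),0*a]
def f(dd,y,x):
    c=dd['image'][y:y+75,x:x+90].astype(float); c=np.clip((c-15)*1.8,0,255).astype(np.uint8)
    c=cv2.resize(c,(400,333),interpolation=cv2.INTER_CUBIC)
    o=p+R@[-.8,.9,-14.3]
    for P,col in((o+C,(255,0,0)),(o+C+[0,0,22],(255,160,0)),(np.array([552.7,53.9,53])+C*1.3,(0,255,0))):
        for q in proj(dd,P): cv2.circle(c,tuple(int(v) for v in (q-[x,y])*400/90),1,col,-1)
    return c
cv2.imwrite('pics/'+sys.argv[1],np.hstack([f(d,135,170),f(t,180,130)])[:,:,::-1])
legs([((552.7,53.9,float(z)),Rt(Y,0)) for z in sys.argv[2:]])
E
python3 pl.py pl2.png 60 38
```

```text
12.7833 [552.   53.6 100. ] [-3.141 -0.    -1.704] 0.5200784205253526 [-0.3 -0.9  0.2]
[-0.0008, -0.0021, 0.1349] [-0.0006, -0.0003, -0.0003] rows>= 1.0
[0.0, 0.0, 0.0733] [0.0, 0.0, 0.0] rows>= 0.5
```

View pics/pl2.png

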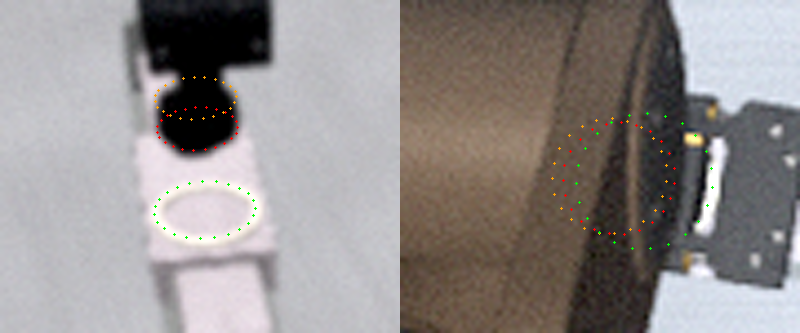

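Call:
{"api": "send_rows", "payload": {
  "moves": [
    [[-0.001, -0.002, 0.05, 0, 0, 0], [-0.001, -0.002, 0.1, 0, 0, 0], [-0.001, -0.002, 0.15, 0, 0, 0], [-0.001, -0.002, 0.18, 0, 0, 0], [-0.001, -0.002, 0.2, 0, 0, 0], [-0.001, -0.002, 0.207, 0, 0, 0], [-0.001, -0.002, 0.207, 0, 0, 0], [-0.001, -0.002, 0.207, 0, 0, 0]]
  ]
}}

```text
t: 13.55
eef_pos: [553.6, 54.5, 38.5]
tcp_rot: [-3.141, -0.001, -1.702]
ft_force: [-0.5, 0.3, -0.4]
opening: 0.517
```

Call:
{"api": "send_rows", "payload": {
  "moves": [
    [[0, 0, 0.004, 0, 0, 0], [0, 0, 0.008, 0, 0, 0], [0, 0, 0.011, 0, 0, 0], [0, 0, 0.011, 0, 0, 0], [0, 0, 0.011, 0, 0, 0]]
  ]
}}

```text
t: 13.97
eef_pos: [553.4, 54.5, 34.7]
tcp_rot: [3.142, -0.001, -1.702]
ft_force: [-0.2, -0.5, -0.9]
opening: 0.521
```

Call:
{"api": "send_rows", "payload": {
  "moves": [
    [[0, 0, 0.003, 0, 0, 0], [0, 0, 0.005, 0, 0, 0], [0, 0, 0.005, 0, 0, 0]]
  ]
}}

```text
t: 14.22
eef_pos: [553.5, 54.5, 33.5]
tcp_rot: [-3.141, -0.001, -1.702]
ft_force: [-1.3, 0.9, 4.5]
opening: 0.521
```

Call:
{"api": "send_rows", "payload": {
  "moves": [
    [[0, 0, 0.002, 0, 0, 0], [0, 0, 0.005, 0, 0, 0], [0, 0, 0.005, 0, 0, 0]]
  ]
}}

```text
t: 14.47
eef_pos: [553.7, 54.6, 32.9]
tcp_rot: [-3.14, -0.001, -1.702]
ft_force: [-3.3, 0.9, 14.7]
opening: 0.521
```

Call:
{"api": "send_rows", "payload": {
  "moves": [
    [[0, 0, -0.003, 0, 0, 0], [0, 0, -0.003, 0, 0, 0], [0, 0, -0.003, 0, 0, 0], [0, 0, -0.003, 0, 0, 0], [0, 0, -0.003, 0, 0, 0]]
  ],
  "grip": -0.35
}}

```text
t: 14.88
eef_pos: [553.3, 54.5, 32.4]
tcp_rot: [3.141, -0.001, -1.702]
ft_force: [0.6, 0.1, 0.3]
opening: 0.674
```

Call:
{"api": "send_rows", "payload": {
  "moves": [
    [[0, 0, 0, 0, 0, 0], [0, 0, -0.03, 0, 0, 0], [0, 0, -0.08, 0, 0, 0], [0, 0, -0.15, 0, 0, 0], [0, 0, -0.25, 0, 0, 0], [0, 0, -0.35, 0, 0, 0], [0, 0, -0.35, 0, 0, 0]]
  ]
}}

```text
t: 15.47
eef_pos: [555.6, 54.6, 143.3]
tcp_rot: [-3.134, 0.0, -1.702]
ft_force: [-1.0, 0.1, 0.1]
opening: 0.676
```

```bash
python3 - <<'E'
from h import *
s=env.state();print(s['t'],s['eef_pos'].round(1),s['opening'],s['ft_force'].round(1))
d=shot('side');t=shot('top')
a=np.linspace(0,2*np.pi,24);C=np.c_[25*np.cos(a),25*np.sin(a),0*a]
def f(dd,y,x):
    c=dd['image'][y:y+75,x:x+90].astype(float); c=np.clip((c-15)*1.8,0,255).astype(np.uint8)
    c=cv2.resize(c,(400,333),interpolation=cv2.INTER_CUBIC)
    for P,col in((np.array([552.7,53.9,70])+C,(255,0,0)),):
        for q in proj(dd,P): cv2.circle(c,tuple(int(v) for v in (q-[x,y])*400/90),1,col,-1)
    return c
cv2.imwrite('pics/rel.png',np.hstack([f(d,135,170),f(t,180,130)])[:,:,::-1])
Y=np.pi/2-.132-np.pi
legs([((563.9,138,140),Rt(Y)),((563.9,138,41),Rt(Y))])
E
```

```text
15.4667 [555.6  54.6 143.3] 0.6755897103869376 [-1.   0.1  0.1]
[-0.28, 0.003, -0.0034] [-0.0017, -0.0004, 0.0002] rows>= 2.0
[0.0, 0.0, 0.33] [0.0, 0.0, 0.0] rows>= 2.4
```

View pics/rel.png

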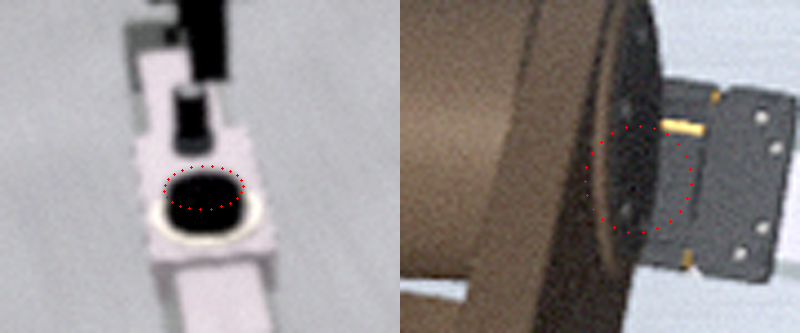

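```bash
python3 - <<'E'
from h import *
d=shot('side'); r=env.outline_of('side','pull_knob')
for x in r[:2]:
    m=x['region'];ys,xs=np.nonzero(m);print(x['confidence'],x['xy'],xs.min(),xs.max(),ys.min(),ys.max(),m.sum())
a=np.linspace(0,2*np.pi,40)
P=np.array([563.9,138,60])+np.vstack([np.c_[12*np.cos(a),12*np.sin(a),0*a+h] for h in(0,34)])
q=proj(d,P);print(q.min(0),q.max(0))
im=d['image'][150:172,205:222].astype(int).sum(2)//3;print(im)
E
```

```text
0.52 [215.5, 161.3] 209 217 155 166 76
[208.01759487 152.89373532] [216.66025184 166.74120616]
[[140 140 140 140 139 136 110  61  22   7   8   7   5   6  17  59  93]
 [141 142 140 141 139 134 110  65  20  12   9   7   8   5  19  55  94]
 [141 140 141 140 138 131 110  67  29   7  12  12   6   9  18  55  94]
 [141 141 140 136 130 120  99  65  26   7  14  12  21  18  29  58  96]
 [141 141 137 127 110  99  87  62  38  23  22  37  50  54  55  73 101]
 [139 141 135 114  84  84  87  77  62  48  41  63  86  92  90  97 110]
 [142 140 136 111  69  62  73  72  69  52  45  76 109 118 112 112 118]
 [143 142 136 111  64  36  37  40  39  32  38  79 114 127 119 117 121]
 [143 140 135 112  66  24  11  13  13  13  30  72 112 128 121 116 119]
 [141 141 138 115  68  32  13   4  14  10  30  64 108 131 124 116 117]
 [142 139 137 116  70  31  10   5   4   4  21  63 106 130 128 117 118]
 [141 141 137 115  74  32  10   8  14   7  26  62 108 132 131 118 115]
 [141 139 138 117  79  35  12   9  14   5  21  59 106 132 132 118 115]
 [141 142 137 121  81  35  14  14   9   8  23  54  97 126 134 126 120]
 [143 141 137 116  74  29   8  15  13   9  18  40  80 118 136 138 137]
 [142 141 135 112  66  31  19  11  15  20  20  42  69 108 137 142 141]
 [144 140 134 110  61  38  31  30  33  32  30  40  64 107 134 142 142]
 [143 142 136 110  64  40  39  38  38  43  37  39  64 106 134 141 141]
 [144 142 136 113  74  47  40  35  38  37  39  48  75 115 137 141 142]
 [145 142 139 127  99  72  58  51  50  56  62  75  99 126 138 139 140]
 [143 141 141 136 123 108 100  92  93  98 103 112 124 137 140 142 142]
 [143 142 142 140 138 135 132 129 124 129 131 133 137 139 139 141 140]]
```

Call:
{"api": "send_rows", "payload": {
  "moves": [
    [[-0.28, 0.003, -0.003, 0, 0, 0], [-0.28, 0.003, -0.003, 0, 0, 0], [-0.28, 0.003, -0.003, 0, 0, 0], [-0.28, 0.003, -0.003, 0, 0, 0], [-0.28, 0.003, -0.003, 0, 0, 0]]
  ]
}}

```text
t: 16.08
eef_pos: [562.9, 137.8, 137.3]
tcp_rot: [3.14, -0.002, -1.702]
ft_force: [0.0, -0.6, -0.3]
opening: 0.675
```

Call:
{"api": "send_rows", "payload": {
  "moves": [
    [[0, 0, 0.1, 0, 0, 0], [0, 0, 0.18, 0, 0, 0], [0, 0, 0.24, 0, 0, 0], [0, 0, 0.28, 0, 0, 0], [0, 0, 0.31, 0, 0, 0], [0, 0, 0.318, 0, 0, 0], [0, 0, 0.318, 0, 0, 0]]
  ]
}}

```text
t: 16.67
eef_pos: [563.4, 137.1, 42.6]
tcp_rot: [3.141, -0.001, -1.703]
ft_force: [-0.9, -0.4, 0.1]
opening: 0.677
```

Call:
{"api": "send_rows", "payload": {
  "moves": [
    [[0, 0, 0, 0, 0, 0], [0, 0, 0, 0, 0, 0], [0, 0, 0, 0, 0, 0], [0, 0, 0, 0, 0, 0], [0, 0, 0, 0, 0, 0], [0, 0, 0, 0, 0, 0], [0, 0, 0, 0, 0, 0], [0, 0, 0, 0, 0, 0], [0, 0, 0, 0, 0, 0], [0, 0, 0, 0, 0, 0]]
  ],
  "grip": 1
}}

```text
t: 17.5
eef_pos: [563.7, 138.6, 43.3]
tcp_rot: [-3.141, -0.0, -1.702]
ft_force: [-0.2, 4.3, 0.6]
opening: 0.243
```

Call:
{"api": "send_rows", "payload": {
  "moves": [
    [[0, 0, -0.012, 0, 0, 0], [0, 0, -0.024, 0, 0, 0], [0, 0, -0.036, 0, 0, 0], [0, 0, -0.048, 0, 0, 0], [0, 0, -0.058, 0, 0, 0], [0, 0, -0.058, 0, 0, 0], [0, 0, -0.058, 0, 0, 0]]
  ]
}}

```text
t: 18.08
eef_pos: [563.5, 138.0, 60.7]
tcp_rot: [-3.141, -0.001, -1.702]
ft_force: [1.6, 0.8, 0.1]
opening: 0.249
```

```bash
python3 - <<'E'
from h import *
s=env.state();print(s['t'],s['eef_pos'].round(1),s['opening'],s['ft_force'].round(1))
d=shot('side')
# knob underside vs collar gap: column profile
c=d['image'][125:200,190:240].astype(float); c=np.clip((c-5)*1.8,0,255).astype(np.uint8)
cv2.imwrite('pics/lift.png',cv2.resize(c,(500,600),interpolation=cv2.INTER_CUBIC)[:550,:,::-1])
Y=np.pi/2-.132-np.pi; p=s['eef_pos']; legs([(p+50*np.array([.1316,.9913,0]),Rt(Y))])
E
```

```text
18.0833 [563.5 138.   60.7] 0.24854399681111758 [1.6 0.8 0.1]
[-0.1667, 0.0, -0.0] [-0.0002, -0.0005, 0.0002] rows>= 1.2
```

View pics/lift.png

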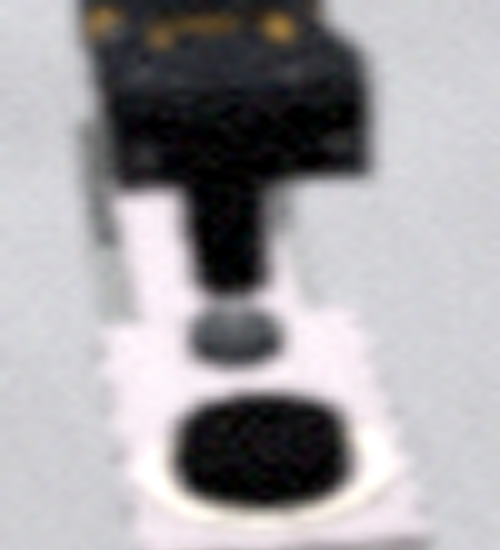

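Call:
{"api": "send_rows", "payload": {
  "moves": [
    [[-0.01, 0, 0, 0, 0, 0], [-0.02, 0, 0, 0, 0, 0], [-0.03, 0, 0, 0, 0, 0], [-0.03, 0, 0, 0, 0, 0]]
  ]
}}

```text
t: 18.47
eef_pos: [564.9, 147.4, 60.6]
tcp_rot: [-3.141, -0.001, -1.702]
ft_force: [0.9, -0.5, 2.1]
opening: 0.243
```

Call:
{"api": "send_rows", "payload": {
  "moves": [
    [[-0.01, 0, 0, 0, 0, 0], [-0.03, 0, 0, 0, 0, 0], [-0.05, 0, 0, 0, 0, 0], [-0.07, 0, 0, 0, 0, 0], [-0.09, 0, 0, 0, 0, 0], [-0.11, 0, 0, 0, 0, 0], [-0.125, 0, 0, 0, 0, 0], [-0.133, 0, 0, 0, 0, 0], [-0.137, 0, 0, 0, 0, 0], [-0.137, 0, 0, 0, 0, 0], [-0.137, 0, 0, 0, 0, 0]]
  ]
}}

```text
t: 19.38
eef_pos: [570.4, 187.9, 60.4]
tcp_rot: [-3.141, -0.0, -1.703]
ft_force: [3.9, 1.4, 0.7]
opening: 0.248
```

```bash
python3 - <<'E'
from h import *
s=env.state();p=s['eef_pos'];print(s['t'],p.round(1),s['opening'],s['ft_force'].round(1), (p-[563.6,138.3,0])@[.1316,.9913,0])
E
```

```text
19.3833 [570.4 187.9  60.4] 0.24808096024418594 [3.9 1.4 0.7] 50.062141708175986
```

Slid 50.0 mm. Push the plunger down.

Call:
{"api": "send_rows", "payload": {
  "moves": [
    [[0, 0, 0.01, 0, 0, 0], [0, 0, 0.022, 0, 0, 0], [0, 0, 0.034, 0, 0, 0], [0, 0, 0.046, 0, 0, 0], [0, 0, 0.056, 0, 0, 0], [0, 0, 0.056, 0, 0, 0], [0, 0, 0.056, 0, 0, 0]]
  ]
}}

```text
t: 19.97
eef_pos: [570.4, 188.1, 43.2]
tcp_rot: [-3.141, 0.0, -1.703]
ft_force: [4.4, 5.7, 0.0]
opening: 0.247
```

Call:
{"api": "send_rows", "payload": {
  "moves": [
    [[0, 0, 0.004, 0, 0, 0], [0, 0, 0.008, 0, 0, 0], [0, 0, 0.008, 0, 0, 0], [0, 0, 0.008, 0, 0, 0]]
  ]
}}

```text
t: 20.3
eef_pos: [570.7, 188.2, 42.7]
tcp_rot: [-3.14, 0.001, -1.703]
ft_force: [-1.0, 3.8, 20.6]
opening: 0.248
```

```bash
python3 - <<'E'
from h import *
s=env.state();print(s['t'],s['eef_pos'].round(1),s['opening'],s['ft_force'].round(1))
d=shot('side')
x,y=185,115
c=d['image'][y:y+75,x:x+50].astype(float); c=np.clip((c-5)*1.8,0,255).astype(np.uint8)
c=cv2.resize(c,(400,600),interpolation=cv2.INTER_CUBIC)
a=np.linspace(0,2*np.pi,24)
for P,r,col in(((559.3,103.5,53),32.5,(0,255,0)),((559.3,103.5,70),25,(255,0,0)),((570.4,187.9,60),15,(0,0,255))):
    for q in proj(d,np.array(P)+np.c_[r*np.cos(a),r*np.sin(a),0*a]): cv2.circle(c,tuple(int(v) for v in (q-[x,y])*8),1,col,-1)
cv2.imwrite('pics/end.png',c[:,:,::-1])
E
```

```text
20.3 [570.7 188.2  42.7] 0.247546117804 [-1.   3.8 20.6]
```

View pics/end.png

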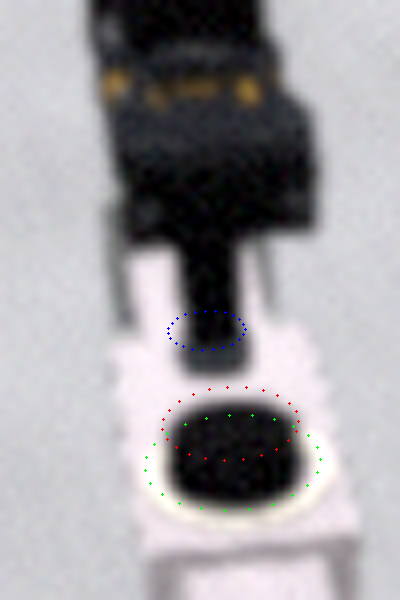

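```bash
python3 - <<'E'
from h import *
d=shot('side');g=d['image'].astype(np.float32).mean(2)
a=np.linspace(0,2*np.pi,120);u=np.array([.1316,.9913,0]);w=np.array([.9913,-.1316,0])
best=[]
for sx in np.arange(-6,6.1,.5):
    for sy in np.arange(30,60,.5):
        q=proj(d,np.array([552.7,53.9,53])+sy*u+sx*w+np.c_[32.5*np.cos(a),32.5*np.sin(a),0*a]).astype(np.float32)
        v=cv2.remap(g,q[:,:1],q[:,1:],cv2.INTER_LINEAR).ravel()
        best.append((np.percentile(v,30),sx,sy))
print(sorted(best)[-5:])
s=env.state();print(s['t'],s['ft_force'].round(1),s['opening'])
env.job_done()
E
```

```text
[(np.float32(116.40665), np.float64(-1.5), np.float64(46.0)), (np.float32(116.42217), np.float64(0.5), np.float64(46.0)), (np.float32(116.82409), np.float64(-0.5), np.float64(46.0)), (np.float32(116.88542), np.float64(-0.5), np.float64(45.5)), (np.float32(117.04812), np.float64(-0.5), np.float64(45.0))]
20.4 [-0.8  5.  19.8] 0.24481866364967672
the job is handed in; nothing more can be done
```

I seated the cap in the nest, pulled the plunger, slid the section on one hole, pushed the plunger home and handed the job in at t ≈ 20.4 s. The jaws were still closed on the knob at that point. No verdict was reported.

**Agreeing checks**
- **Cap:** after release, the side picture showed it flat and central in the ring; it was still in the nest in the last picture.
- **Slide:** once the plunger was pulled, the section moved freely, and the measured tool travel along the rail was 50.1 mm.
- **Plunger:** the push-down stopped at 42.7 mm, against 43.3 mm when I first gripped the knob, with about 20 N of upward reaction. That fits the pin being home in the hole.
- **Grip:** the jaw opening was 0.245 (about 23 mm), right for the 24 mm knob. The jar, tumbler and box were never approached.

**Disagreeing checks**
- **Section position:** a rough fit of the ring in the last side picture put the section at about 45–46 mm, not 50 mm, which would be on or outside the 46 mm limit. I ran this fit in the same script that handed in, so I did not act on it. I trust the arm's travel and the pin dropping to its home height more. The same picture had the cap hiding part of the ring, and its overlay was a few mm off.
- **Fingertips:** in the pictures they stood about 33 mm further back along the tool than the interface text says. I grasped by the pictures, and deck contact at the expected height bore that out.
- **Plunger lift:** I did not measure it directly. I inferred that it was out from the section sliding freely.

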